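Back the dish turntable up one notch

ROBOT

A 6-joint arm with a two-finger parallel gripper is mounted at the origin on the work surface. World frame = base frame: x ahead of the robot, y to its left, z up, the work surface at z = 0. Lengths are in m, angles in rad, forces in N, time in s.
With the tool pointing down it reaches from about 0.3 to 0.85 m from the base axis. Payload 4.2 kg.
Tool frame: the origin (TCP) lies at the very end of the fingers, on their centre line; the grasp point (between the pads) lies 19 mm behind it (tcp_to_grasp is the distance from the TCP to the grasp point, in m); z points along the fingers, y is the direction in which the jaws open and shut (so a half turn about z gives the same grasp; the last joint's range is limited). The gripper opens to 91 mm and grips with 3 to 60 N. Pads are 32 mm wide; open, the fingers measure 118 mm over their backs; the gripper's body (76 mm by 178 mm) begins 60 mm behind the grasp point.
Start: joints at [-1.194, 0.32, 1.565, -0, 1.257, -0.02], TCP at [0.222, -0.53, 0.214] pointing down, gripper open.
Joint ranges: [-3.11, 3.11], [-0.84, 2.01], [0.21, 2.61], [-1.34, 4.49], [0.05, 2.63], [-2.56, 2.56]. Speed limits (rad/s): [2.57, 2.57, 3.14, 3.14, 3.14, 3.14].

INTERFACE

Orientations are given as a unit quaternion [w, x, y, z].
In Python, from plant import * gives the robot as it stands. The module is installed in compiled form; this text tells all that it offers.
- The arm moves only by the tool play_rows, never from a script. Its argument "increments" is a list of rows, each a list of 3 entries, a list of its own where there are three numbers: the shift along the tool's x, y, z in units of 50 mm (1.0 is 50 mm), then the turn, a rotation vector about the tool's x, y, z in units of 6 degrees (1.0 is 6 degrees), then the opening, from 0 (shut) to 1 (fully open). A call has 1 to 5 rows; each row shifts and turns the commanded pose from where the row before left it, along the tool's axes as they then stand; what a row does not reach is not made up. A row lasts 1/10 s, in which the tool goes at most 50 mm and 8.59 degrees, less where a joint would pass 70% of its speed; a pose out of reach is approached as far as the arm can. A call is refused whole if a number of a shift passes 1 or a number of a turn 1, either way. A call with a gripper value outside its range is refused whole. The fingers move at their own pace and stop on an object; "force" is the grip in N (left out, the last holds). Time passes only in rows, so rows that do not move let the fingers close. It gives the time, the measured TCP pose, the force and the opening at its end, in the units of the state.
- read_state(): the state, without advancing time (a new reading comes with each control period).
- capture(name): name is "scene" or "top" or "wrist"; returns (picture, depth): 400x640x3 uint8, red, green, blue; 400x640 float32, m along the optical axis (not along the pixel's ray), 0 where there is no reading.
- camera_params(name): a dict with "camera_matrix" (3x3 intrinsics, pixels), "dist" ([k1, k2, p1, p2, k3] as OpenCV has them; the pictures are not rectified), "world_to_cam" (4x4, takes a point from world to camera coordinates). Camera axes: x right, y up, looking along -z (the intrinsics and any distortion apply to the point x, -y, -z); pixel columns grow to the right and rows downward; lengths in m; the calibration is good to about 2 mm. A picture is of the moment at which its call begins: read the wrist's pose just before it. camera_params takes no time and is no camera call; for the wrist camera it gives the pose at the moment of the call.
- finish_job(): hands the job in, once; it reports no verdict.
The state is a dict: "t": time; "q": joint angles; "joint_velocities": joint speeds; "effort": joint torques, N m; "eef_pos": TCP position; "ee_rot": TCP orientation; "wrist_force": force on the tool from outside, world axes, zero at the start; "moment": the same for the moment, N m; "opening": opening from 0.0 (shut) to 1.0 (fully open).
Only numpy, scipy, OpenCV 4.12 (cv2) and the standard library are available. Lean on these libraries where they do the work, as an engineer would, in place of code of your own. Each camera call takes 0.05 s, during which the arm holds its last target. There are 200 camera calls.

TASK

The dish with the blue lid has been stepped one place past the inspection lens. With a fingertip, lift the pawl by the red grip on its lever and tip it back clear of the teeth, push the turntable backward (clockwise seen from above) one notch by one of its posts so that the blue dish is back under the lens, then tip the pawl forward again so that it drops fully into its notch and locks the turntable there. Only touch and push: do not grip anything, keep all the dishes in their seats, and leave the other things on the bench alone.

Things in the scene. Friction and masses are not known exactly. Their poses are not given: they have to be found in the camera images.
- turntable: indexing turntable for dishes on a fixed base plate (290 x 320 x 12 mm) that stands elsewhere and is turned up to 20 degrees each time. Origin on the disc's axis at bench height; in its frame (x away from the robot, y left) the pawl's nose sits on the rim at (114, 0) mm, the hinge at (114, -62), the camera at the near left. Disc 244 mm across, its top 58 mm above the bench
- wheel (a joint): angle of the disc about its upright axis, rad: 0 at the start, positive counter-clockwise from above (forward, steps freely), negative clockwise (backward). 12 seats and 12 saw teeth, 9 mm high, on the rim: a notch is 0.524 rad. Pawl down: a tooth's upright side meets it and stops backward turning. Pawl up: turns freely, coasts very little, friction about 0.12 N m
- pawl (a joint): angle of the pawl about its level hinge, rad: 0 fully down in a notch, grows as the nose lifts, clear of the teeth above 0.2, lies back on its stop at 1.75. Only its weight holds it: let go below about 1.2 it drops forward into the teeth, past about 1.4 it falls back and stays clear. A push of 1 to 2 N on its grip moves it
- pawl_hinge (a point): middle of the pawl's hinge, 76 mm above the bench, fixed to the base. The aluminium cheeks beside it end 84 mm above the bench and reach from 9 mm before it to 29 mm behind it. The pawl, 10 mm wide, 62 mm long, lies from the hinge along the turntable's +y; the hinge axis is the turntable's x
- pawl_grip (a point): centre of the red grip at the end of the pawl's release lever: a freely revolving sleeve 13 mm thick, 30 mm long, along turntable x, 34 mm outward of (beyond) the hinge's middle. It swings with the pawl on a 60 mm radius about the hinge axis: pawl down, it is 46 mm along +y from the hinge and 115 mm up; lying back, 46 mm the other way and 114 mm up. Pushed level it goes up and over
- lens (a point): point on the upright axis of the inspection camera's lens, at mid-height of the dishes, 64.5 mm above the bench; fixed to the base, at (-42, 73) mm in the turntable's frame. The camera is 52 mm across, 150 to 290 mm above the bench, on a 20 mm post at (-88, 152) mm, 305 mm tall
- wheel_hub (a point): centre of the top of the disc's dark hub (40 mm across), on the axis, 70 mm above the bench
- dish_blue_mid (a point): centre of the dish with the blue lid, 38 mm across, 13 mm tall, loose in its seat between 6 mm pins, 84 mm from the axis; at the start one seat past the lens (counter-clockwise of it)
- post0 (a point): upright black finger post on the disc, 12 mm thick, 48 mm tall (58 to 106 mm above the bench), 48 mm from the axis; this point is on its axis 94 mm above the bench and turns with the disc; one of four, 90 degrees apart
- post1 (a point): upright black finger post on the disc, 12 mm thick, 48 mm tall (58 to 106 mm above the bench), 48 mm from the axis; this point is on its axis 94 mm above the bench and turns with the disc
- post2 (a point): upright black finger post on the disc, 12 mm thick, 48 mm tall (58 to 106 mm above the bench), 48 mm from the axis; this point is on its axis 94 mm above the bench and turns with the disc
- post3 (a point): upright black finger post on the disc, 12 mm thick, 48 mm tall (58 to 106 mm above the bench), 48 mm from the axis; this point is on its axis 94 mm above the bench and turns with the disc
- dish_0_mid (a point): centre of a dish with a clear lid, 38 mm across, 13 mm tall, standing loose in its seat on the disc
- dish_1_mid (a point): centre of a dish with a clear lid, 38 mm across, 13 mm tall, standing loose in its seat on the disc
- dish_2_mid (a point): centre of a dish with a clear lid, 38 mm across, 13 mm tall, standing loose in its seat on the disc
- dish_3_mid (a point): centre of a dish with a clear lid, 38 mm across, 13 mm tall, standing loose in its seat on the disc
- media_bottle: bystander: small media bottle with an orange cap, 54 mm across, 105 mm tall; origin at its underside
- beaker: bystander: small glass beaker, 64 mm across, 85 mm tall; origin at its underside
- pipette: bystander: hand pipette lying down, 260 mm long, 22 mm thick; origin at its underside
- tip_box: bystander: blue box of pipette tips with a clear lid, 122 x 85 x 67 mm; origin at its underside
- dish_stack: bystander: stack of four clear 61 mm dishes, 54 mm tall; origin at its underside
- marker: bystander: white marker pen with a green cap, lying, 135 mm long, 17 mm thick; origin at its underside
- oil_jar: bystander: white-capped jar, 48 mm across, 60 mm tall; origin at its underside

How it is judged:
By the outcome, as a careful person would: the job done as asked, in the order asked, and still so for the second after the job is handed in, with the robot touching nothing.
It also fails if it takes over 58 s, if anything falls off the work surface, if the arm or the gripper's body presses on something with over 40 N, if the wrist force passes 120 N, or if a joint passes its speed limit or range.

## Working session

There is one attempt and no reset: what is moved stays moved. The work goes in short steps, Python scripts to look and compute and a tool call to move; the robot and the scene stay as the last step left them, time stands still between calls to the robot, and variables do not carry over. Pictures are saved under pics/ and viewed, about 8 in all and at most 12, crops included, and the job is handed in when it is done.

Besides the shell and the picture viewer there is one more tool, called after ">>>" as a command line: name --argument value ..., lists and objects as JSON in quotes. play_rows: Moves the arm, as the interface text tells. Its arguments: {"type":"object","properties":{"increments":{"type":"array","items":{"type":"array"}},"force":{"type":"number"}},"required":["increments"]}

```bash
mkdir -p pics
cat > h.py <<'E'
from plant import *
import numpy as np, cv2
def cam(n):
    p=camera_params(n); return np.array(p["camera_matrix"]),np.array(p["dist"]),np.array(p["world_to_cam"])
def ray(n,uv,p=None):
    K,d,T=p or cam(n); x=cv2.undistortPoints(np.array([[uv]],float),K,d)[0,0]
    R=T[:3,:3]; o=-R.T@T[:3,3]; v=R.T@np.array([x[0],-x[1],-1.]); return o,v
def onplane(n,uv,z,p=None):
    o,v=ray(n,uv,p); return o+v*(z-o[2])/v[2]
def proj(n,P,p=None):
    K,d,T=p or cam(n); c=T[:3,:3]@np.array(P)+T[:3,3]; c=c*[1,-1,-1]
    return cv2.projectPoints(c.reshape(1,1,3),np.zeros(3),np.zeros(3),K,d)[0].ravel()
def save(n,f):
    im,dp=capture(n); cv2.imwrite('pics/'+f+'.png',im[:,:,::-1]); np.save('pics/'+f+'.npy',dp); return im,dp
E
python3 - <<'E'
from h import *
print(read_state())
for n in("scene","top"):
    im,d=save(n,n+'0'); p=cam(n); print(n,np.round(-p[2][:3,:3].T@p[2][:3,3],3),p[0][0,0])
E
```

```text
{'t': 0.0, 'q': array([-1.19398670e+00,  3.20300549e-01,  1.56562626e+00, -1.05866265e-05,
        1.25737404e+00, -2.00421175e-02]), 'joint_velocities': array([ 0.00075629,  0.00020514,  0.00018096, -0.00077755,  0.00053383,
        0.00120671]), 'effort': array([ 1.72105476e-03, -4.12457085e+01, -2.31974190e+01,  7.26512633e-02,
        4.58528416e-02, -1.59684532e-04]), 'eef_pos': array([ 0.22204779, -0.52988165,  0.21313578]), 'ee_rot': array([-8.39652564e-04,  9.80377414e-01,  1.97127869e-01, -1.56504791e-04]), 'wrist_force': array([0.26206924, 0.37877185, 0.41471492]), 'moment': array([-0.02363434, -0.03880313,  0.02240619]), 'opening': 1.0006927908375154}
scene [ 1.108 -0.535  1.232] 408.994862966584
top [0.259 0.035 1.624] 383.8845019927881
```

View pics/top0.png

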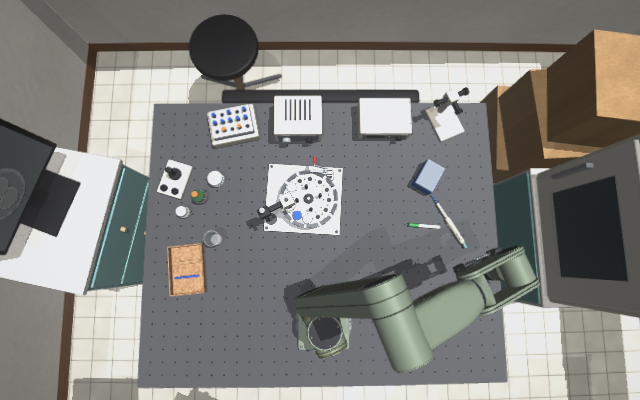

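View pics/scene0.png

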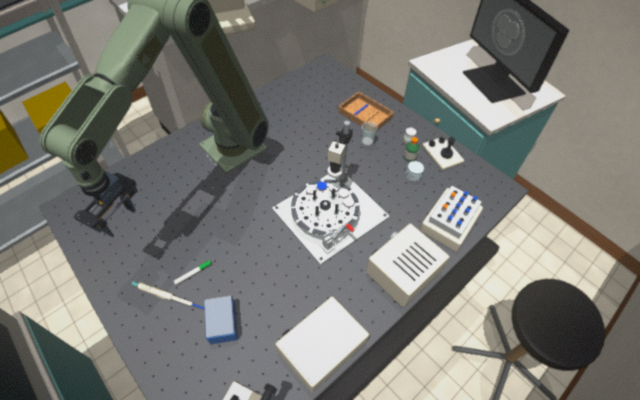

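The top view has the turntable hub near (308,198), the red grip near (315,160) and the blue dish near (297,215). The scene view has the hub near (325,205) and the grip near (350,228). Next I'll measure them.

```bash
cat > m.py <<'E'
from h import *
def blobs(im,kind,box):
    hsv=cv2.cvtColor(im,cv2.COLOR_RGB2HSV); H,S,V=cv2.split(hsv)
    m={'red':((H<8)|(H>172))&(S>140)&(V>80),'blue':(H>105)&(H<128)&(S>150)&(V>80)}[kind].astype(np.uint8)
    n,_,st,c=cv2.connectedComponentsWithStats(m)
    return [(st[i][4],c[i]) for i in range(1,n) if st[i][4]>3 and box[0]<c[i][0]<box[2] and box[1]<c[i][1]<box[3]]
def tri(a,b):
    A=[];B=[]
    for o,v in(a,b):
        v=v/np.linalg.norm(v);M=np.eye(3)-np.outer(v,v);A.append(M);B.append(M@o)
    return np.linalg.solve(sum(A),sum(B))
E
python3 - <<'E'
from m import *
t=cv2.imread('pics/top0.png')[:,:,::-1].copy(); s=cv2.imread('pics/scene0.png')[:,:,::-1].copy()
for k in('red','blue'):
    a=blobs(t,k,(240,140,360,250)); b=blobs(s,k,(260,160,400,270)); print(k,a,b)
    if a and b:
        a=max(a,key=lambda q:q[0])[1];b=max(b,key=lambda q:q[0])[1]
        print(tri(ray('top',a),ray('scene',b)), onplane('top',a,.115 if k=='red' else .071),onplane('scene',b,.115 if k=='red' else .071))
A=cv2.resize(t[150:245,245:365],None,fx=6,fy=6,interpolation=cv2.INTER_CUBIC)
B=cv2.resize(s[165:265,265:395],None,fx=6,fy=6,interpolation=cv2.INTER_CUBIC)
cv2.imwrite('pics/ctop.png',A[:,:,::-1]);cv2.imwrite('pics/cscene.png',B[:,:,::-1])
E
```

```text
red [(np.int32(17), array([314.23529412, 160.35294118]))] [(np.int32(25), array([349.32, 227.12]))]
[0.65026564 0.02863313 0.11701363] [0.65122339 0.02916275 0.115     ] [0.64907314 0.02906064 0.115     ]
blue [(np.int32(51), array([296.56862745, 215.09803922]))] [(np.int32(55), array([321.50909091, 185.16363636]))]
[0.43411596 0.10206187 0.0695196 ] [0.43417473 0.10230311 0.071     ] [0.43477549 0.10092564 0.071     ]
```

View pics/ctop.png

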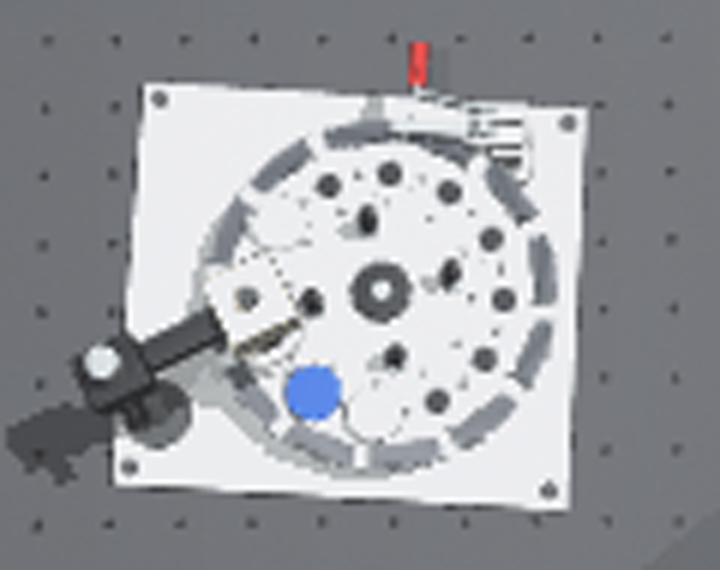

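View pics/cscene.png

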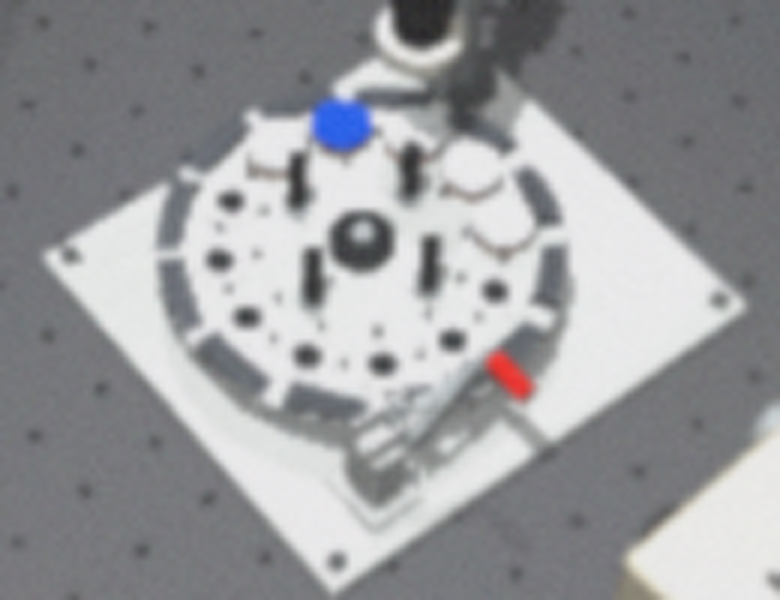

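In the crops (6x), the plate's top edge runs (145,85) to (587,107) in the top view, with the hub at (380,292) and the posts at (368,218), (312,302), (395,355) and (450,273). The scene crop has the hub at (362,240) and the grip at (510,376). Now I'll fit the frame.

Run:
```python
from m import *
T=lambda c:((c[0]+.5)/6-.5+245,(c[1]+.5)/6-.5+150)
S=lambda c:((c[0]+.5)/6-.5+265,(c[1]+.5)/6-.5+165)
hub=tri(ray('top',T((380,291))),ray('scene',S((362,238)))); print('hub',hub,onplane('top',T((380,291)),.07),onplane('scene',S((362,240)),.07))
h=(onplane('top',T((380,291)),.07)+onplane('scene',S((362,240)),.07))[:2]/2
c=[onplane('top',T(k),.012)[:2] for k in((145,85),(587,107),(570,510),(115,485))]
s=[onplane('scene',S(k),.012)[:2] for k in((745,303),(332,592),(43,257))]
print('corners',np.round(c,4).tolist(),np.round(s,4).tolist())
for a,b in((c[1],c[0]),(c[2],c[3]),(s[1],s[0])): print('y dir',np.degrees(np.arctan2(*(b-a)[::-1]))-90,np.linalg.norm(b-a))
for a,b in((c[3],c[0]),(c[2],c[1]),(s[2],s[1])): print('x dir',np.degrees(np.arctan2(*(b-a)[::-1])),np.linalg.norm(b-a))
g=np.array([.6502,.0288]);b=np.array([.4342,.1018])
ang=lambda v:np.degrees(np.arctan2(v[1],v[0]))
print('grip yaw',ang(g-h)-ang((148,-16)),np.linalg.norm(g-h),np.hypot(148,16)); print('blue yaw',ang(b-h)-150,np.linalg.norm(b-h))
for k in((368,208),(312,292),(395,348),(450,264)):
    p=onplane('top',T(k),.106)[:2]; print('post',p,np.linalg.norm(p-h),ang(p-h))
```

```text
hub [0.50427681 0.05559733 0.06652295] [0.50401755 0.05593574 0.07      ] [0.5068947  0.05245777 0.07      ]
corners [[0.6639, 0.2248], [0.6461, -0.0925], [0.3574, -0.0753], [0.3773, 0.2422]] [[0.664, 0.2256], [0.6451, -0.0927], [0.3589, -0.0738]]
y dir -3.220732416795059 0.3178228325502776
y dir -3.585238371105717 0.31816781279165857
y dir -3.39196301258562 0.3188682569796995
x dir -3.4793353423834805 0.28719795201216186
x dir -3.4104597216358297 0.28922072795150855
x dir -3.7708062938112343 0.28681225027308577
grip yaw -3.781638704563192 0.14695504238733828 148.86235252742716
blue yaw -3.745233475036798 0.08569424951788608
post [0.55475246 0.06326023] 0.05012260102488095 10.417882585521857
post [0.49796082 0.10075391] 0.047156638008710845 99.1456530928742
post [0.45994676 0.04563877] 0.04630703753761176 -169.3499646155195
post [0.51631199 0.00859305] 0.046878003865249804 -76.61007242301014
```

>>> play_rows --increments '[[[0,0,0],[0,0,0.874],0],[[0,0,0],[0,0,0.874],0],[[0,0,0],[0,0,0.874],0],[[0,0,0],[0,0,0.874],0],[[0,0,0],[0,0,0.874],0]]' --force 10

```text
t: 0.6
eef_pos: [0.2221, -0.53, 0.2134]
ee_rot: [-0.0, 0.999, -0.032, -0.0]
wrist_force: [-0.2, -0.6, -0.1]
opening: 0.593
```

```bash
cat > st.py <<'E'
from h import *
from scipy.spatial.transform import Rotation as Ro
import sys
s=read_state();p=s['eef_pos'];q=s['ee_rot'];R=Ro.from_quat([q[1],q[2],q[3],q[0]]).as_matrix()
y=np.radians(-3.5);F=np.array([[np.cos(y),-np.sin(y)],[np.sin(y),np.cos(y)]])
print('t',round(s['t'],2),'p',p.round(4),'frame mm',(F.T@(p[:2]-[.5042,.0546])*1000).round(1),'f',s['wrist_force'].round(2),'op',round(s['opening'],2))
print('toolx yaw',np.degrees(np.arctan2(R[1,0],R[0,0])).round(2),'toolz',R[:,2].round(3))
if len(sys.argv)>3:
    t=np.append(F@(np.array(list(map(float,sys.argv[1:3])))/1000)+[.5042,.0546],float(sys.argv[3])/1000); print('tool delta units',(R.T@(t-p)/.05).round(2))
E
python3 st.py 151 40 200
python3 - <<'E'
from h import *
d=np.load('pics/top0.npy');K,dd,T=cam('top')
for r in(105,120,135,140,145):
    for c in(300,315,330): 
        o,v=ray('top',(c,r)); z=d[r,c]; print(r,c,np.round(o+v*z,3))
E
```

```text
t 0.6 p [ 0.2221 -0.53    0.2134] frame mm [-245.9 -600.8] f [-0.15 -0.58 -0.05] op 0.59
toolx yaw -3.7 toolz [-0.     0.001 -1.   ]
tool delta units [  7.89 -12.84   0.28]
105 300 [0.889 0.087 0.112]
105 315 [0.891 0.024 0.106]
105 330 [ 0.934 -0.043  0.004]
120 300 [0.825 0.087 0.11 ]
120 315 [0.822 0.025 0.115]
120 330 [ 0.864 -0.042  0.003]
135 300 [0.765 0.087 0.093]
135 315 [0.763 0.025 0.099]
135 330 [ 0.794 -0.041  0.004]
140 300 [0.766 0.09  0.023]
140 315 [0.765 0.025 0.024]
140 330 [ 0.773 -0.041  0.   ]
145 300 [0.749 0.09  0.006]
145 315 [0.749 0.025 0.005]
145 330 [ 0.751 -0.041 -0.003]
```

>>> play_rows --increments '[[[0.45,-0.73,0],[0,0,0],0],[[0.45,-0.73,0],[0,0,0],0],[[0.45,-0.73,0],[0,0,0],0],[[0.45,-0.73,0],[0,0,0],0],[[0.45,-0.73,0],[0,0,0],0]]'

```text
t: 1.1
eef_pos: [0.3461, -0.3534, 0.2136]
ee_rot: [-0.0, 1.0, -0.031, -0.0]
wrist_force: [0.4, -0.6, -0.4]
opening: 0.155
```

>>> play_rows --increments '[[[0.45,-0.73,0],[0,0,0],0],[[0.45,-0.73,0],[0,0,0],0],[[0.45,-0.73,0],[0,0,0],0],[[0.45,-0.73,0],[0,0,0],0],[[0.45,-0.73,0],[0,0,0],0]]'

```text
t: 1.6
eef_pos: [0.4695, -0.178, 0.2137]
ee_rot: [0.0, 1.0, -0.03, -0.0]
wrist_force: [0.1, -1.2, -0.4]
opening: 0.007
```

>>> play_rows --increments '[[[0.45,-0.73,0],[0,0,0],0],[[0.45,-0.73,0],[0,0,0],0],[[0.45,-0.73,0],[0,0,0],0],[[0.45,-0.73,0],[0,0,0],0],[[0.45,-0.73,0],[0,0,0],0]]'

```text
t: 2.1
eef_pos: [0.5929, -0.0027, 0.2135]
ee_rot: [0.0, 1.0, -0.03, -0.0]
wrist_force: [0.1, -0.4, -0.4]
opening: 0.009
```

```bash
python3 st.py 151 40 200
```

```text
t 2.1 p [ 0.5929 -0.0027  0.2135] frame mm [ 92.1 -51.8] f [ 0.05 -0.43 -0.4 ] op 0.01
toolx yaw -3.47 toolz [-0.001 -0.    -1.   ]
tool delta units [ 1.18 -1.84  0.27]
```

>>> play_rows --increments '[[[0.4,-0.5,0],[0,0,0],0],[[0.4,-0.5,0],[0,0,0],0],[[0.38,-0.54,0],[0,0,0],0],[[0,0,0.6],[0,0,0],0],[[0,0,0.6],[0,0,0],0]]'

```text
t: 2.6
eef_pos: [0.6568, 0.07, 0.1532]
ee_rot: [-0.0, 1.0, -0.03, 0.001]
wrist_force: [-0.3, -0.5, -0.2]
opening: 0.006
```

```bash
python3 st.py 151 25 106; python3 -c "
from m import *
im,d=save('scene','s1');c=im[150:280,250:420]
cv2.imwrite('pics/s1c.png',cv2.resize(c,None,fx=4.5,fy=4.5,interpolation=cv2.INTER_CUBIC)[:,:,::-1])"
```

```text
t 2.6 p [0.6568 0.07   0.1532] frame mm [151.4  24.7] f [-0.29 -0.49 -0.25] op 0.01
toolx yaw -3.39 toolz [ 0.001 -0.    -1.   ]
tool delta units [-0.01 -0.01  0.94]
```

View pics/s1c.png

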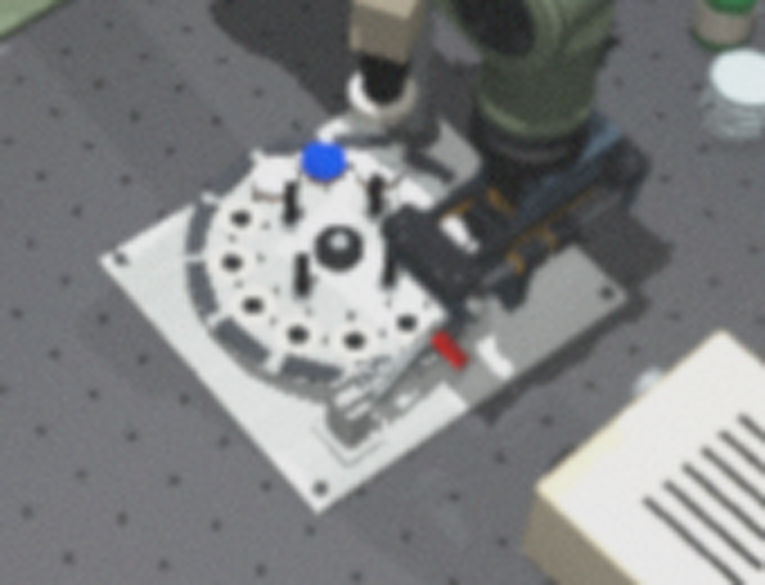

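The shut fingertip (about (465,300) in the crop) is on the +y side of the red grip (450,350), clear of the pawl. I'll lower it and push.

>>> play_rows --increments '[[[0,0,0.47],[0,0,0],0],[[0,0,0.47],[0,0,0],0],[[0,0.2,0],[0,0,0],0],[[0,0.2,0],[0,0,0],0],[[0,0.2,0],[0,0,0],0]]'

```text
t: 3.15
eef_pos: [0.6548, 0.0384, 0.1087]
ee_rot: [-0.001, 1.0, -0.031, 0.001]
wrist_force: [-0.6, 0.8, 0.3]
opening: 0.004
```

>>> play_rows --increments '[[[0,0.2,0],[0,0,0],0],[[0,0.2,0],[0,0,0],0],[[0,0.2,0],[0,0,0],0],[[0,0.2,0],[0,0,0],0]]'

```text
t: 3.55
eef_pos: [0.652, -0.0021, 0.1073]
ee_rot: [0.0, 1.0, -0.031, 0.001]
wrist_force: [1.2, 0.0, 0.7]
opening: 0.008
```

```bash
python3 st.py 151 -75 106; python3 -c "
from m import *
im,d=save('scene','s2');c=im[150:280,250:420]
print(blobs(im,'red',(260,160,400,270)))
cv2.imwrite('pics/s2c.png',cv2.resize(c,None,fx=4.5,fy=4.5,interpolation=cv2.INTER_CUBIC)[:,:,::-1])"
```

```text
t 3.55 p [ 0.652  -0.0021  0.1073] frame mm [150.9 -47.6] f [1.16 0.   0.75] op 0.01
toolx yaw -3.5 toolz [ 0.001 -0.    -1.   ]
tool delta units [0.   0.55 0.03]
[(np.int32(11), array([337.45454545, 230.36363636]))]
```

View pics/s2c.png

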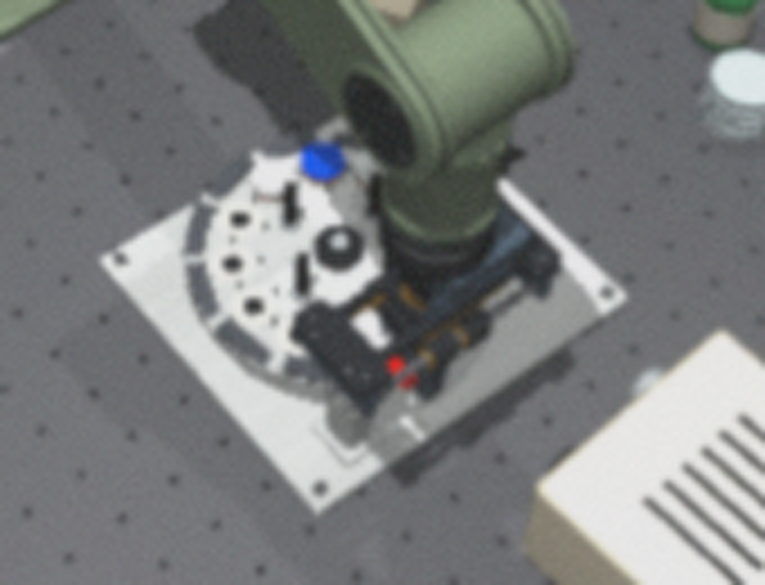

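The red grip shows near (397,366), raised against the finger with the lever across it. I'll keep pushing.

>>> play_rows --increments '[[[0,0.15,0],[0,0,0],0],[[0,0.15,0],[0,0,0],0],[[0,0.15,0],[0,0,0],0],[[0,0.15,0],[0,0,0],0],[[0,0,0],[0,0,0],0]]'

```text
t: 4.1
eef_pos: [0.6497, -0.032, 0.1069]
ee_rot: [0.0, 1.0, -0.031, -0.0]
wrist_force: [0.1, -1.2, -0.5]
opening: 0.002
```

```bash
python3 st.py 151 -75 106; python3 -c "
from m import *
im,d=capture('scene');im2,d=capture('top');b=blobs(im,'red',(260,160,400,300));print(b,blobs(im2,'red',(240,140,360,250)))
F=lambda x,y,z:[.5042+.998*x+.061*y,.0546-.061*x+.998*y,z]
for a in (40,100,120,125,130,140): print(a,proj('scene',F(.148,-.062+.06*np.cos(np.radians(a)),.076+.06*np.sin(np.radians(a)))),proj('top',F(.148,-.062+.06*np.cos(np.radians(a)),.076+.06*np.sin(np.radians(a)))))"
```

```text
t 4.1 p [ 0.6497 -0.032   0.1069] frame mm [150.5 -77.6] f [ 0.14 -1.15 -0.46] op 0.0
toolx yaw -3.54 toolz [-0. -0. -1.]
tool delta units [ 0.01 -0.05  0.02]
[(np.int32(5), array([328.4, 236.8])), (np.int32(11), array([331.63636364, 241.09090909]))] []
40 [349.81847445 227.46852503] [314.13569441 160.45190189]
100 [336.76736836 233.14552583] [328.24064396 159.92921483]
120 [331.85920057 237.57006889] [333.04421244 160.64783118]
125 [330.73559257 238.76706991] [334.10504787 160.88434077]
130 [329.67312499 239.98028809] [335.0919518 161.1396925]
140 [327.76658608 242.41385086] [336.81396514 161.69787538]
```

>>> play_rows --increments '[[[0,-0.4,0],[0,0,0],0],[[0,0,-0.6],[0,0,0],0],[[0,0,-0.6],[0,0,0],0],[[-0.4,-0.4,-0.4],[0,0,0],0],[[-0.4,-0.4,0],[0,0,0],0]]'

```text
t: 4.7
eef_pos: [0.6154, 0.032, 0.1904]
ee_rot: [-0.0, 1.0, -0.031, 0.004]
wrist_force: [-0.6, 0.0, 0.1]
opening: 0.005
```

>>> play_rows --increments '[[[-0.4,-0.4,0],[0,0,0],0],[[-0.4,-0.4,0],[0,0,0],0],[[-0.4,-0.4,0],[0,0,0],0],[[0,-0.1,0],[0,0,0],0]]'

```text
t: 5.1
eef_pos: [0.5554, 0.1019, 0.1873]
ee_rot: [-0.0, 1.0, -0.029, -0.001]
wrist_force: [0.4, 0.5, 0.3]
opening: 0.001
```

```bash
python3 st.py 48 48 87; python3 -c "
from m import *
im,d=save('scene','s3');c=im[150:280,250:420]
print(blobs(im,'red',(260,160,400,300)))
cv2.imwrite('pics/s3c.png',cv2.resize(c,None,fx=4.5,fy=4.5,interpolation=cv2.INTER_CUBIC)[:,:,::-1])"
```

```text
t 5.1 p [0.5554 0.1019 0.1873] frame mm [48.2 50.4] f [0.44 0.46 0.29] op 0.0
toolx yaw -3.33 toolz [-0.001  0.001 -1.   ]
tool delta units [-0.    0.05  2.01]
[(np.int32(31), array([327.41935484, 242.16129032]))]
```

View pics/s3c.png

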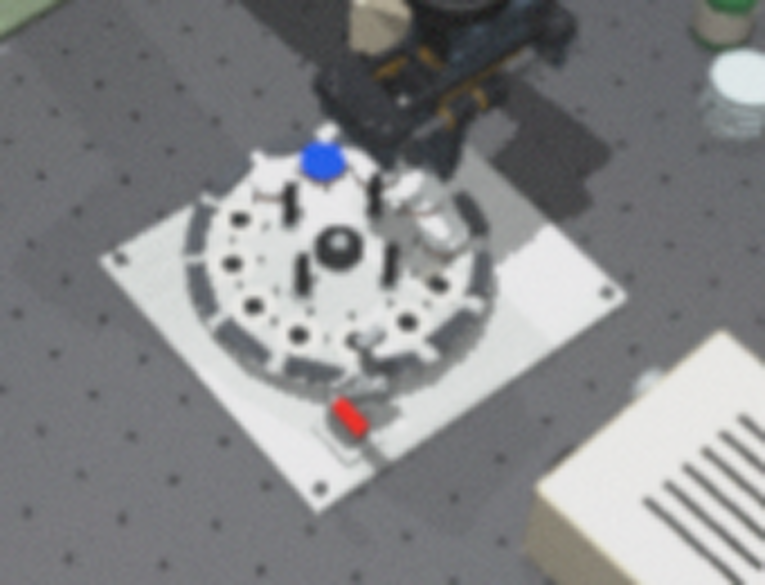

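The pawl lies back on its stop, with the red grip at scene (327,242), which matches 140°. I'll lower the finger beside the post and push it clockwise.

>>> play_rows --increments '[[[0,0,0.6],[0,0,0],0],[[0,0,0.6],[0,0,0],0],[[0,0,0.5],[0,0,0],0],[[0,0,0.3],[0,0,0],0],[[0,0.1,0],[0,0,0],0]]'

```text
t: 5.65
eef_pos: [0.5567, 0.0943, 0.0845]
ee_rot: [0.001, 1.0, -0.03, -0.002]
wrist_force: [-1.6, -0.3, -0.3]
opening: 0.006
```

>>> play_rows --increments '[[[0,0.12,0],[0,0,0],0],[[0,0.12,0],[0,0,0],0],[[0,0.1,0],[0,0,0],0],[[0,0.1,0],[0,0,0],0],[[0,0,0],[0,0,0],0]]'

```text
t: 6.15
eef_pos: [0.5572, 0.0723, 0.0883]
ee_rot: [-0.0, 1.0, -0.031, 0.002]
wrist_force: [0.1, -0.3, -0.1]
opening: 0.005
```

```bash
python3 st.py 48 9 87
cat > blue.py <<'E'
from m import *
for n,bx in(('scene',(260,140,400,270)),('top',(240,140,360,250))):
    im,d=capture(n); print(n,'red',blobs(im,'red',bx))
    b=blobs(im,'blue',bx)
    if b:
        k=max(b,key=lambda q:q[0]);p=onplane(n,k[1],.071)[:2]-[.5042,.0546]; print(k,'r',np.linalg.norm(p),'ang frame',np.degrees(np.arctan2(p[1],p[0]))+3.5)
E
python3 blue.py; python3 -c "
from m import *
for n,bx in(('scene',(260,140,400,270)),('top',(240,140,360,250))):
    im=cv2.imread('pics/%s0.png'%n)[:,:,::-1].copy();k=max(blobs(im,'blue',bx),key=lambda q:q[0]);p=onplane(n,k[1],.071)[:2]-[.5042,.0546]; print(k,np.degrees(np.arctan2(p[1],p[0]))+3.5)"
```

```text
t 6.15 p [0.5572 0.0723 0.0883] frame mm [51.8 20.9] f [ 0.13 -0.26 -0.13] op 0.01
toolx yaw -3.53 toolz [ 0.003  0.    -1.   ]
tool delta units [-0.08  0.24  0.03]
scene red [(np.int32(31), array([327.41935484, 242.16129032]))]
(np.int32(35), array([325.48571429, 184.4       ])) r 0.08646591045818555 ang frame 139.89207735030885
top red [(np.int32(22), array([337.04545455, 161.5       ]))]
(np.int32(55), array([321.50909091, 185.16363636])) 149.78557623955868
(np.int32(51), array([296.56862745, 215.09803922])) 149.23625088826842
```

>>> play_rows --increments '[[[-0.02,0.08,0],[0,0,0],0],[[-0.02,0.08,0],[0,0,0],0],[[-0.02,0.08,0],[0,0,0],0],[[0,0.04,0],[0,0,0],0],[[0,0,0],[0,0,0],0]]'

```text
t: 6.75
eef_pos: [0.5516, 0.0586, 0.0869]
ee_rot: [0.0, 1.0, -0.03, -0.001]
wrist_force: [-0.3, -0.7, 0.6]
opening: 0.006
```

```bash
python3 st.py 48 5 87; python3 blue.py;  python3 -c "
from m import *
im,d=save('scene','s4');c=im[150:280,250:420]
cv2.imwrite('pics/s4c.png',cv2.resize(c,None,fx=4.5,fy=4.5,interpolation=cv2.INTER_CUBIC)[:,:,::-1])"
```

```text
t 6.75 p [0.5516 0.0586 0.0869] frame mm [47.   6.8] f [-0.34 -0.67  0.63] op 0.01
toolx yaw -3.49 toolz [-0.001 -0.001 -1.   ]
tool delta units [ 0.02  0.04 -0.  ]
scene red [(np.int32(32), array([327.3125, 242.125 ]))]
top red [(np.int32(22), array([337.04545455, 161.5       ]))]
```

View pics/s4c.png

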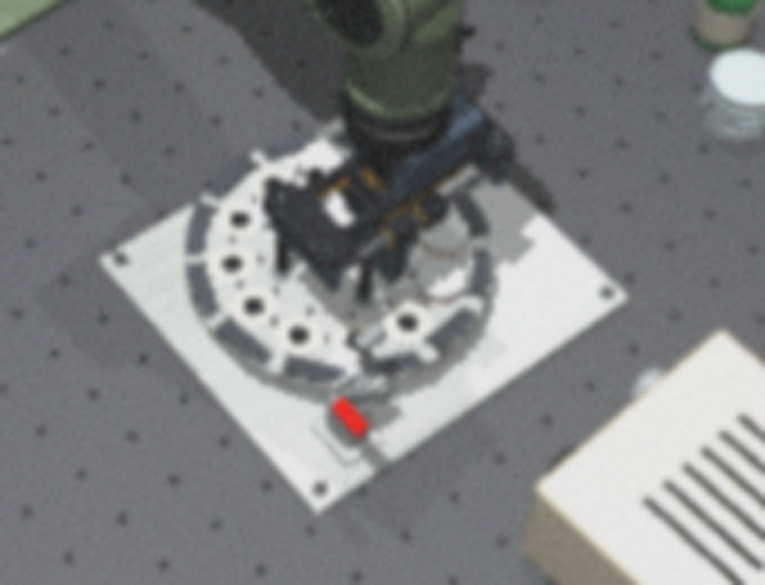

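The arm hides the blue dish, but the rim's tooth marks (208,198), (275,373) and (432,353) are visible. I'll compare the tooth phase with the start picture along the rim.

```bash
cat > phase.py <<'E'
from m import *
import sys
def prof(im,r,z,A):
    g=cv2.cvtColor(im,cv2.COLOR_BGR2GRAY);p=cam('scene');o=[]
    y=np.radians(A-3.5);P=[proj('scene',[.5042+r*np.cos(t),.0546+r*np.sin(t),z],p) for t in y];P=np.array(P,np.float32)
    return cv2.remap(g,P[:,0].reshape(1,-1),P[:,1].reshape(1,-1),cv2.INTER_LINEAR).ravel().astype(float)
a=cv2.imread('pics/scene0.png');b=cv2.imread('pics/%s.png'%sys.argv[1])
for lo,hi in((-185,-110),(-150,-60),(-185,-60)):
  for r,z in((.111,.06),(.116,.06)):
    A=np.arange(lo-15,hi+15.1,.25);p=prof(a,r,z,A);q=prof(b,r,z,A);n=60
    c=[np.corrcoef(p[n:-n],q[n+s:len(q)-n+s])[0,1] for s in range(-n,n+1)]
    k=int(np.argmax(c)); print(lo,hi,r,'shift deg',(k-n)*.25,'corr',round(c[k],3))
E
python3 phase.py s3; echo; python3 phase.py s4
```

```text
-185 -110 0.111 shift deg 0.75 corr 0.983
-185 -110 0.116 shift deg 0.75 corr 0.983
-150 -60 0.111 shift deg 0.75 corr 0.993
-150 -60 0.116 shift deg 0.75 corr 0.987
-185 -60 0.111 shift deg 0.75 corr 0.988
-185 -60 0.116 shift deg 0.75 corr 0.986

-185 -110 0.111 shift deg 0.25 corr 0.977
-185 -110 0.116 shift deg 0.5 corr 0.989
-150 -60 0.111 shift deg 0.75 corr 0.996
-150 -60 0.116 shift deg 0.75 corr 0.993
-185 -60 0.111 shift deg 0.5 corr 0.984
-185 -60 0.116 shift deg 0.75 corr 0.989
```

The wheel is at about -30° + 0.6° with both pictures agreeing, which is slightly on the safe side. I'll retreat and go round behind the grip.

>>> play_rows --increments '[[[0,-0.15,0],[0,0,0],0],[[0,-0.15,0],[0,0,0],0],[[0,0,-0.7],[0,0,0],0],[[0,0,-0.8],[0,0,0],0],[[0,0,-0.8],[0,0,0],0]]'

```text
t: 7.4
eef_pos: [0.5526, 0.0749, 0.2029]
ee_rot: [0.0, 1.0, -0.03, -0.001]
wrist_force: [0.6, 0.3, 0.6]
opening: 0.004
```

>>> play_rows --increments '[[[0.42,0.5,0],[0,0,0],0],[[0.42,0.5,0],[0,0,0],0],[[0.42,0.5,0],[0,0,0],0],[[0.42,0.5,0],[0,0,0],0],[[0.42,0.5,0],[0,0,0],0]]'

```text
t: 7.9
eef_pos: [0.6509, -0.0572, 0.2018]
ee_rot: [-0.0, 1.0, -0.03, -0.0]
wrist_force: [0.3, 0.2, -0.6]
opening: 0.004
```

>>> play_rows --increments '[[[0,0.5,0],[0,0,0],0],[[0,0.5,0],[0,0,0],0],[[0,0,0],[0,0,0],0]]'

```text
t: 8.2
eef_pos: [0.6471, -0.1091, 0.2013]
ee_rot: [0.001, 0.999, -0.032, -0.001]
wrist_force: [-0.6, -0.3, 0.1]
opening: 0.003
```

```bash
python3 st.py 151 -150 106; python3 blue.py;  python3 -c "
from m import *
im,d=save('scene','s5');c=im[150:280,250:420]
cv2.imwrite('pics/s5c.png',cv2.resize(c,None,fx=4.5,fy=4.5,interpolation=cv2.INTER_CUBIC)[:,:,::-1])"; python3 phase.py s5
```

```text
t 8.2 p [ 0.6471 -0.1091  0.2013] frame mm [ 152.7 -154.7] f [-0.55 -0.28  0.07] op 0.0
toolx yaw -3.63 toolz [-0.001 -0.001 -1.   ]
tool delta units [-0.03 -0.1   1.91]
scene red [(np.int32(27), array([327.22222222, 242.14814815]))]
(np.int32(14), array([335.5, 187.5])) r 0.08241787930630536 ang frame 113.5477592067175
top red []
(np.int32(4), array([291.5, 210.5])) r 0.08530187215413697 ang frame 130.27428541148498
-185 -110 0.111 shift deg 0.75 corr 0.373
-185 -110 0.116 shift deg 0.5 corr 0.52
-150 -60 0.111 shift deg 12.25 corr 0.097
-150 -60 0.116 shift deg 1.0 corr 0.262
-185 -60 0.111 shift deg -14.75 corr 0.025
-185 -60 0.116 shift deg 0.75 corr 0.282
```

View pics/s5c.png

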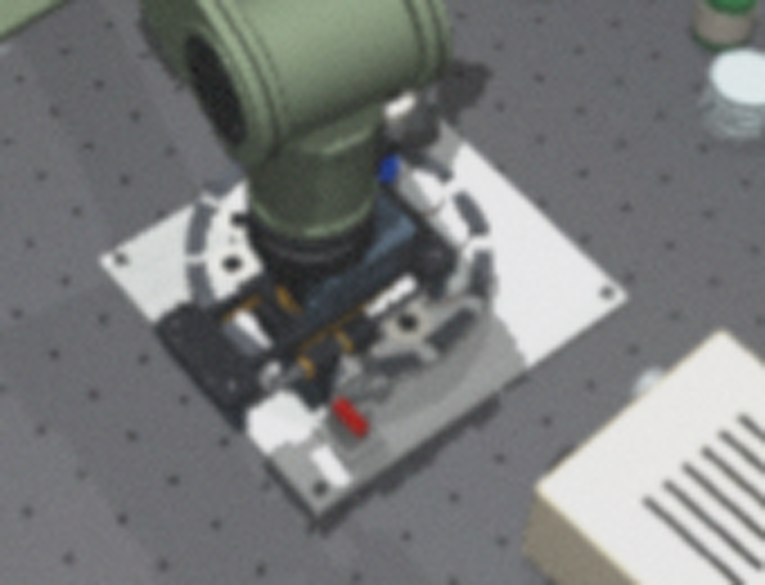

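The blue lid peeks out at crop (388,168), beside the lens, and the pawl is still back with the finger behind the grip. I'll lower and push forward.

>>> play_rows --increments '[[[0,0,0.7],[0,0,0],0],[[0,0,0.7],[0,0,0],0],[[0,0,0.5],[0,0,0],0],[[0,-0.2,0],[0,0,0],0],[[0,-0.2,0],[0,0,0],0]]'

```text
t: 8.85
eef_pos: [0.6489, -0.0852, 0.1075]
ee_rot: [-0.0, 1.0, -0.03, 0.0]
wrist_force: [-0.2, 0.5, 0.6]
opening: 0.007
```

>>> play_rows --increments '[[[0,-0.16,0],[0,0,0],0],[[0,-0.16,0],[0,0,0],0],[[0,-0.16,0],[0,0,0],0],[[0,-0.16,0],[0,0,0],0],[[0,-0.16,0],[0,0,0],0]]'

```text
t: 9.35
eef_pos: [0.651, -0.0463, 0.1073]
ee_rot: [0.0, 1.0, -0.03, 0.0]
wrist_force: [0.7, -0.7, -1.0]
opening: 0.005
```

>>> play_rows --increments '[[[0,-0.12,0],[0,0,0],0],[[0,0,0],[0,0,0],0],[[0,0,0],[0,0,0],0]]'

```text
t: 9.65
eef_pos: [0.6512, -0.041, 0.1068]
ee_rot: [0.0, 1.0, -0.03, -0.0]
wrist_force: [1.0, -1.2, -0.2]
opening: 0.004
```

```bash
python3 st.py 151 -92 106; python3 blue.py
```

```text
t 9.65 p [ 0.6512 -0.041   0.1068] frame mm [152.5 -86.4] f [ 1.05 -1.22 -0.24] op 0.0
toolx yaw -3.48 toolz [-0. -0. -1.]
tool delta units [-0.03  0.11  0.02]
scene red []
top red []
(np.int32(4), array([291.5, 210.5])) r 0.08530187215413697 ang frame 130.27428541148498
```

>>> play_rows --increments '[[[0,0.4,0],[0,0,0],0],[[0,0,-0.7],[0,0,0],0],[[0,0,-0.8],[0,0,0],0],[[0,0.8,-0.5],[0,0,0],0],[[0,0.9,0],[0,0,0],0]]'

```text
t: 10.25
eef_pos: [0.6473, -0.1464, 0.2122]
ee_rot: [0.001, 1.0, -0.029, 0.005]
wrist_force: [0.2, -0.4, -0.2]
opening: 0.008
```

>>> play_rows --increments '[[[-0.2,0.9,0],[0,0,0],0],[[-0.2,0.9,0],[0,0,0],0],[[-0.2,0.9,0],[0,0,0],0],[[-0.2,0.9,0],[0,0,0],0],[[0,0,0],[0,0,0],0]]'

```text
t: 10.75
eef_pos: [0.5916, -0.3291, 0.2066]
ee_rot: [0.001, 0.999, -0.034, -0.0]
wrist_force: [-0.2, 0.3, 0.1]
opening: 0.002
```

```bash
python3 st.py; python3 blue.py;  python3 -c "
from m import *
im,d=save('scene','s6');c=im[150:280,250:420]
cv2.imwrite('pics/s6c.png',cv2.resize(c,None,fx=4.5,fy=4.5,interpolation=cv2.INTER_CUBIC)[:,:,::-1])"; python3 phase.py s6
```

```text
t 10.75 p [ 0.5916 -0.3291  0.2066] frame mm [ 110.7 -377.7] f [-0.24  0.31  0.1 ] op 0.0
toolx yaw -3.87 toolz [-0.001 -0.003 -1.   ]
scene red [(np.int32(25), array([349.44, 227.24]))]
(np.int32(54), array([333.01851852, 186.57407407])) r 0.08243350439146122 ang frame 120.37810792080656
top red [(np.int32(17), array([314.23529412, 160.35294118]))]
-185 -110 0.111 shift deg 0.25 corr 0.811
-185 -110 0.116 shift deg 0.5 corr 0.817
-150 -60 0.111 shift deg 0.75 corr 0.781
-150 -60 0.116 shift deg 0.5 corr 0.807
-185 -60 0.111 shift deg 0.5 corr 0.82
-185 -60 0.116 shift deg 0.5 corr 0.821
```

View pics/s6c.png

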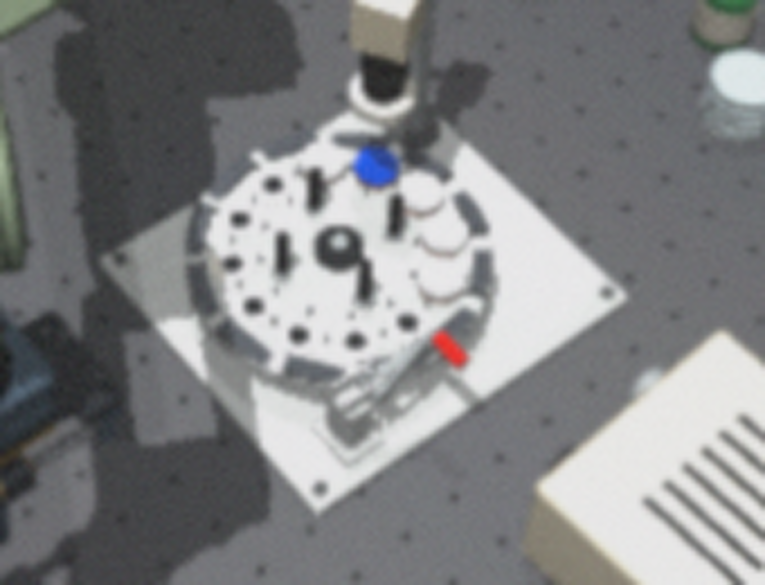

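The pawl is back: the red grip is at scene (349.4,227.2) and top (314.2,160.4), the same pixels as at the start. The blue lid is at crop (377,166), about 120° in the frame, which is where the lens is. Everything is seated and the arm is clear.

```bash
python3 -c "
from plant import *
print(finish_job())"
```

```text
the job is handed in; nothing more can be done
None
```

The blue dish is back under the lens and the pawl is down in its notch. I handed the job in at about t = 11 s with the arm well clear of everything.

With the shut fingertip I pushed the red grip over until the pawl lay back on its stop. I then pushed one post about 30° clockwise and tipped the pawl forward again so that it dropped.

**Last checks:**
- **Pawl:** the red grip was within about 0.1 px of its starting position in the scene view and on the same pixel in the top view, so the pawl looks fully down.
- **Blue dish:** it measured 120.4° in the turntable's frame, against about 120° for the lens. The top view could not confirm this because the camera hides the dish.
- **Wheel:** the tooth marks put it about 0.5° short of a full notch, close to the resolution of the picture. The earlier reading with the pawl lifted and before the push was 0.75°.
- **Dishes and bench:** the dishes I could see were in their seats, with one clear dish partly hidden beside the blue one. I didn't compare the other bench items before and after, but the arm stayed away from them, and the force readings I saw stayed below about 2 N.

I didn't push the wheel backward afterwards to test the lock.

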